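Find the free hatch of the service box and push it open

TASK

Three of the four identical tip-up panels in the service box are propped shut from inside; lightly press the ribbed tail (the end away from you) of one after another until you find the one that rocks, and press that tail down so that its front edge rises. Then push the raised front edge away from you until the panel stands upright by itself and the fitting below is uncovered. Use only shut fingertips or the outside of the fingers: pinch or lift nothing, never press hard, and leave the loupe, the vial and the chuck where they are.

Things in the scene. Friction and masses are not known exactly. Their poses are not given: they have to be found in the camera images.
- service_box: Low aluminium service box fixed to the table, 172 (x) x 320 (y) x 75 mm high, grey painted deck on top. Origin at the centre of its underside; x points away from the robot at yaw 0, y along its long side to the left, z up. Four identical steel panels lie flush in the deck in a row along y, 72 mm apart, each in an opening 59 mm wide that runs from x = -62 to +57 mm of the box.
- panel_1 (a joint): Hinge of the leftmost (+y end) panel, rad: 0 = shut and flush, grows as the front edge rises and the tail sinks, stop at 1.5 (upright is 1.57). Panel: 105 x 56 x 6 mm, axle along the box's y at box (0, 108, 72) mm; 60 mm of it lie in front of the axle (towards the robot) and 45 mm, the ribbed tail, behind.
- panel_1_tail (a point): Point on the top face of the leftmost (+y end) panel's ribbed tail, 31 mm behind the axle; here to press. A propped panel yields under 1.5 mm here; the free one rocks at about 3 N and stays, by hinge friction, at any angle where it is left. Under a free tail the box is empty for 45 mm below the deck.
- panel_1_front (a point): Middle of the front edge of the leftmost (+y end) panel (half-way through its 6 mm thickness), 60 mm from the axle; moves with the panel.
- panel_2 (a joint): Hinge of the second from the left panel, rad: 0 = shut and flush, grows as the front edge rises and the tail sinks, stop at 1.5 (upright is 1.57). Panel: 105 x 56 x 6 mm, axle along the box's y at box (0, 36, 72) mm; 60 mm of it lie in front of the axle (towards the robot) and 45 mm, the ribbed tail, behind.
- panel_2_tail (a point): Point on the top face of the second from the left panel's ribbed tail, 31 mm behind the axle; here to press. A propped panel yields under 1.5 mm here; the free one rocks at about 3 N and stays, by hinge friction, at any angle where it is left. Under a free tail the box is empty for 45 mm below the deck.
- panel_2_front (a point): Middle of the front edge of the second from the left panel (half-way through its 6 mm thickness), 60 mm from the axle; moves with the panel.
- panel_3 (a joint): Hinge of the third from the left panel, rad: 0 = shut and flush, grows as the front edge rises and the tail sinks, stop at 1.5 (upright is 1.57). Panel: 105 x 56 x 6 mm, axle along the box's y at box (0, -36, 72) mm; 60 mm of it lie in front of the axle (towards the robot) and 45 mm, the ribbed tail, behind.
- panel_3_tail (a point): Point on the top face of the third from the left panel's ribbed tail, 31 mm behind the axle; here to press. A propped panel yields under 1.5 mm here; the free one rocks at about 3 N and stays, by hinge friction, at any angle where it is left. Under a free tail the box is empty for 45 mm below the deck.
- panel_3_front (a point): Middle of the front edge of the third from the left panel (half-way through its 6 mm thickness), 60 mm from the axle; moves with the panel.
- panel_4 (a joint): Hinge of the rightmost (-y end) panel, rad: 0 = shut and flush, grows as the front edge rises and the tail sinks, stop at 1.5 (upright is 1.57). Panel: 105 x 56 x 6 mm, axle along the box's y at box (0, -108, 72) mm; 60 mm of it lie in front of the axle (towards the robot) and 45 mm, the ribbed tail, behind.
- panel_4_tail (a point): Point on the top face of the rightmost (-y end) panel's ribbed tail, 31 mm behind the axle; here to press. A propped panel yields under 1.5 mm here; the free one rocks at about 3 N and stays, by hinge friction, at any angle where it is left. Under a free tail the box is empty for 45 mm below the deck.
- panel_4_front (a point): Middle of the front edge of the rightmost (-y end) panel (half-way through its 6 mm thickness), 60 mm from the axle; moves with the panel.
- loupe: Black eyepiece loupe standing loose on the table in front of the box, 41 x 41 x 38 mm high; origin at the centre of its underside. To be left alone.
- vial: Small brown vial with a black cap standing loose on the table near the right end of the box, 21 mm wide, 52 mm high; origin at the centre of its underside. To be left alone.
- chuck_puck: Light round wafer chuck lying loose on the table near the left end of the box, 54 mm wide, 17 mm high; origin at the centre of its underside. To be left alone.

How it is judged:
By the outcome, as a careful person would: the job done as asked, in the order asked, and still so for the second after the job is handed in, with the robot touching nothing.
It also fails if it takes over 51 s, if anything falls off the work surface, if the arm or the gripper's body presses on something with over 40 N, if the wrist force passes 120 N, or if a joint passes its speed limit or range.

ROBOT

A 6-joint arm with a two-finger parallel gripper is mounted at the origin on a cart in front of the work surface, level with it; the furniture and walls round the work are solid. World frame = base frame: x ahead of the robot, y to its left, z up, the work surface at z = 0. Lengths are in m, angles in rad, forces in N, time in s.
With the tool pointing down it reaches from about 0.275 to 0.825 m from the base axis. Payload 4.9 kg.
Tool frame: the origin (TCP) lies midway between the tips of the shut fingers; the grasp point (between the pads) lies 19 mm behind it (bot.grip_depth is the distance from the TCP to the grasp point, in m); z points along the fingers, y is the line along which they close (so a half turn about z gives the same grasp; the last joint's range is limited). The gripper opens to 85 mm and grips with 20 to 120 N. Pads are 22 mm wide; open, the fingers measure 114 mm over their backs; the gripper's body (76 mm by 85 mm) begins 54 mm behind the grasp point. The pads swing forward as they close: fully open they stand 13 mm farther back than shut.
Start: joints at [1.011, 0.326, -0.193, 1.052, 0, 1.437], TCP at [0.227, 0.501, 0.231] pointing down, gripper open.
Joint ranges: [-2.65, 2.65], [-0.97, 1.79], [-1.3, 1.35], [-1.93, 2.1], [-1.47, 1.37], [-3.14, 3.14]. Speed limits (rad/s): [2.57, 2.57, 3.14, 3.14, 3.14, 3.14].

INTERFACE

Orientations are given as a unit quaternion [w, x, y, z].
In Python, from cell import bot gives the robot as it stands. Calls block until the motion is done:
- bot.move_pose(position, orientation): joint-space move of the TCP to a pose.
- bot.move_linear(position, speed=0.15, rotation=None, until_force=None): straight line of the TCP; rotation=None keeps the orientation; speed is the mean speed in m/s. With until_force (N) it stops when the force on the tool has changed by that much, and returns True; else False.
- bot.goto_joints(angles): joint-space move.
- bot.set_gripper(opening, grasp_force=None): opening from 0.0 (shut) to 1.0 (fully open); grasp_force is the grip in N (None keeps the last); returns when the fingers have stopped.
- bot.wait(seconds).
- bot.solve_ik(position, orientation): joint angles nearest the present ones, or None.
- bot.camera(name): name is "scene" or "top"; returns the picture (480x640x3 uint8, red, green, blue); there is no depth.
- bot.calibration(name): a dict with "mtx" (3x3 intrinsics, pixels), "extrinsics" (4x4, takes a point from world to camera coordinates). Camera axes: x right, y down, z forward; pixel columns grow to the right and rows downward; lengths in m; the calibration is good to about 2 mm. A picture is of the moment at which its call begins. calibration takes no time and is no camera call.
A pose or a line that the arm cannot do raises bot.PlanningError and nothing moves.
- bot.close_job(): hands the job in; it is judged then, once.
Trained networks look in the newest picture that a camera, given by its name, has taken for a name from the list of things; names that differ only in an ending like _2 or _b are one class to them, and where a whole thing is asked for, a point or a joint stands for the part that bears it (a point fixed in the world has none). Each returns a list of dicts, best first, with "confidence" (0 to 1); they miss things now and then, are a little off and sometimes report something else, mostly with a low value. They report only what shows in the picture. A call takes as long as a camera call.
- bot.search_frame(camera, thing): "bbox" ([left, top, width, height] in pixels, round what is visible of it).
Readings, each from a call of its own:
- bot.read_clock(): time.
- bot.read_joint_positions(): joint angles.
- bot.read_joint_vel(): joint speeds.
- bot.read_joint_efforts(): joint torques, N m.
- bot.read_position(): TCP position.
- bot.read_tool_rot(): TCP orientation.
- bot.read_ft_force(): force on the tool from outside, world axes, zero at the start.
- bot.read_moment(): the same for the moment, N m.
- bot.read_gripper_width(): opening from 0.0 (shut) to 1.0 (fully open).
- bot.read_finger_force(): force on a finger pad.
Only numpy, scipy, OpenCV 4.12 (cv2) and the standard library are available. Lean on these libraries where they do the work, as an engineer would, in place of code of your own. Each camera call takes 0.05 s, during which the arm holds its last target. There are 200 camera calls.

## Working session

There is one attempt and no reset: what is moved stays moved. The work goes in short steps, each a Python script; the robot and the scene stay as the last script left them, time stands still between calls to the robot, and variables do not carry over. Pictures are saved under pics/ and viewed, at most 10 in all, crops included, and the job is handed in when it is done.

```bash
mkdir -p pics; python3 - <<'E'
from cell import bot
import cv2
for n in("scene","top"):
    cv2.imwrite(f"pics/{n}0.png",bot.camera(n)[:,:,::-1])
    c=bot.calibration(n);print(n,c["mtx"].tolist(),c["extrinsics"].round(4).tolist())
    for t in("service_box","panel_1","panel_1_tail","panel_1_front","loupe","vial","chuck_puck"):
        print(t,[([round(v) for v in d["bbox"]],round(d["confidence"],2)) for d in bot.search_frame(n,t)[:5]])
print(bot.read_clock(),bot.read_tool_rot())
E
```

```text
scene [[537.8568046119493, 0.0, 324.60233455491186], [0.0, 537.8568046119493, 234.1008506542604], [0.0, 0.0, 1.0]] [[0.7469, -0.6649, 0.0035, -0.3811], [-0.3808, -0.4321, -0.8175, 0.3074], [0.5451, 0.6093, -0.5759, 0.6429], [0.0, 0.0, 0.0, 1.0]]
service_box [([317, 239, 59, 37], 0.7)]
panel_1 [([353, 256, 60, 43], 0.84), ([248, 209, 60, 38], 0.69), ([280, 228, 64, 34], 0.66), ([315, 236, 64, 46], 0.65)]
panel_1_tail [([254, 209, 59, 40], 0.7), ([230, 198, 212, 152], 0.61)]
panel_1_front [([251, 207, 61, 39], 0.88)]
loupe [([279, 304, 29, 34], 0.77)]
vial [([423, 306, 16, 31], 0.73)]
chuck_puck []
top [[573.4530952566956, 0.0, 316.662124636574], [0.0, 573.4530952566956, 231.93114148599574], [0.0, 0.0, 1.0]] [[-0.0128, -0.9996, 0.0239, 0.031], [-0.9989, 0.0117, -0.0457, 0.5313], [0.0454, -0.0245, -0.9987, 1.0598], [0.0, 0.0, 0.0, 1.0]]
service_box [([215, 154, 193, 130], 0.71), ([330, 274, 19, 25], 0.46), ([314, 185, 38, 66], 0.43), ([190, 222, 32, 28], 0.37)]
panel_1 [([233, 203, 40, 63], 0.63), ([272, 194, 48, 64], 0.63), ([313, 185, 39, 60], 0.6), ([354, 178, 39, 64], 0.56)]
panel_1_tail [([232, 202, 44, 65], 0.85)]
panel_1_front [([234, 199, 41, 66], 0.71)]
loupe [([335, 275, 16, 23], 0.67), ([351, 185, 42, 60], 0.31)]
vial [([410, 194, 14, 12], 0.62)]
chuck_puck [([190, 221, 31, 30], 0.7)]
0.8 [-1.77834714e-06  2.11284350e-01  9.77424638e-01  2.48963126e-05]
```

View pics/top0.png

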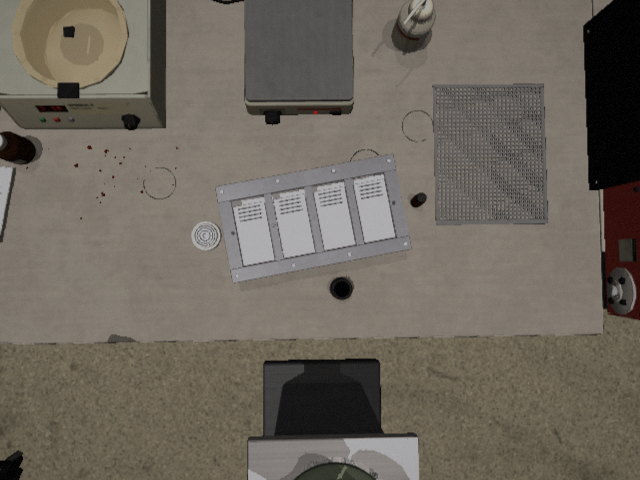

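View pics/scene0.png

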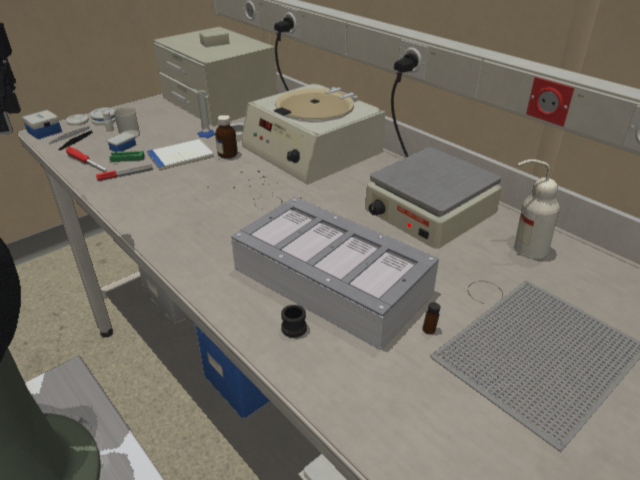

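The top view shows the box with its ribbed tails on the far side, deck corners near (217,187), (393,155), (410,247) and (235,281). The loupe is at (341,288), the vial at (418,200) and the chuck at (205,236). I'll fit the box pose from the four bright panels in both views.

```bash
cat > loc.py <<'E'
import cv2,numpy as np
from cell import bot
from scipy.optimize import least_squares
def proj(n,P):
    c=bot.calibration(n);q=np.c_[P,np.ones(len(P))]@np.array(c["extrinsics"]).T
    p=q[:,:3]@np.array(c["mtx"]).T;return p[:,:2]/p[:,2:]
def world(b,P):
    x,y,t=b;c,s=np.cos(t),np.sin(t);P=np.atleast_2d(P).astype(float)/1000
    return np.c_[x+c*P[:,0]-s*P[:,1],y+s*P[:,0]+c*P[:,1],P[:,2]]
E
python3 - <<'E'
from loc import *
C=np.array([[-7.5,y,75] for y in(108,36,-36,-108)]);D={}
for n,roi,th in(("top",(215,155,200,130),185),("scene",(230,195,212,110),170)):
    im=cv2.imread(f"pics/{n}0.png",0);m=np.zeros_like(im);x,y,w,h=roi
    m[y:y+h,x:x+w]=im[y:y+h,x:x+w]
    for th in range(230,130,-5):
        k=cv2.morphologyEx((m>th).astype(np.uint8),cv2.MORPH_CLOSE,np.ones((5,5)))
        _,_,st,ce=cv2.connectedComponentsWithStats(k)
        g=[i for i in range(1,len(st)) if 900<st[i,4]<2800]
        if len(g)==4:
            # full quads only
            D[n]=(sorted(map(tuple,ce[g])),st[g,4].tolist(),th)
            break
    print(n,D.get(n))
f0=[0.48,0.04,0.15]
for use in(["top"],["scene"],["top","scene"]):
    if not all(u in D for u in use):continue
    r=least_squares(lambda b:np.concatenate([(proj(n,world(b,C))-D[n][0]).ravel() for n in use]),f0)
    print(use,r.x.round(4).tolist(),r.fun.round(1).tolist())
b=r.x
for n in("top","scene"):
    im=cv2.imread(f"pics/{n}0.png");S=4
    x,y,w,h=(205,145,200,150) if n=="top" else(230,190,200,150)
    o=cv2.resize(im[y:y+h,x:x+w],None,fx=3.9,fy=3.9)
    def poly(P):cv2.polylines(o,[((proj(n,world(b,P))-[x,y]+.5)*3.9).astype(np.int32)],True,(0,0,255),1)
    poly([[-86,-160,75],[86,-160,75],[86,160,75],[-86,160,75]])
    for yy in C[:,1]:poly([[-60,yy-28,75],[45,yy-28,75],[45,yy+28,75],[-60,yy+28,75]])
    cv2.imwrite(f"pics/fit_{n}.png",o)
a=[cv2.resize(cv2.imread(f"pics/fit_{n}.png"),(400,300)) for n in("top","scene")]
E
```

```text
top ([(np.float64(253.7383689107827), np.float64(231.39244663382595)), (np.float64(293.9295081967213), np.float64(223.59125683060108)), (np.float64(334.04100601421544), np.float64(215.87752870420996)), (np.float64(373.9562363238512), np.float64(208.07275711159738))], [1828, 1829, 1830, 1827], 170)
scene ([(np.float64(280.86092715231786), np.float64(227.48013245033113)), (np.float64(310.5868886576483), np.float64(242.90322580645162)), (np.float64(344.5684684684685), np.float64(258.52972972972975)), (np.float64(381.21590909090907), np.float64(274.9378787878788))], [906, 961, 1110, 1320], 160)
['top'] [0.5577, 0.0318, 0.1806] [-0.1, 0.0, 0.0, 0.0, 0.0, -0.1, 0.1, 0.0]
['scene'] [0.5497, 0.03, 0.1772] [-0.6, 0.3, 0.6, -0.5, 0.1, -0.3, -0.2, 0.5]
['top', 'scene'] [0.5547, 0.032, 0.1783] [-0.3, 1.7, -0.1, 1.7, -0.1, 1.7, 0.0, 1.9, 0.8, -1.2, 2.0, -2.1, 1.5, -2.1, 1.1, -1.5]
```

View pics/fit_top.png

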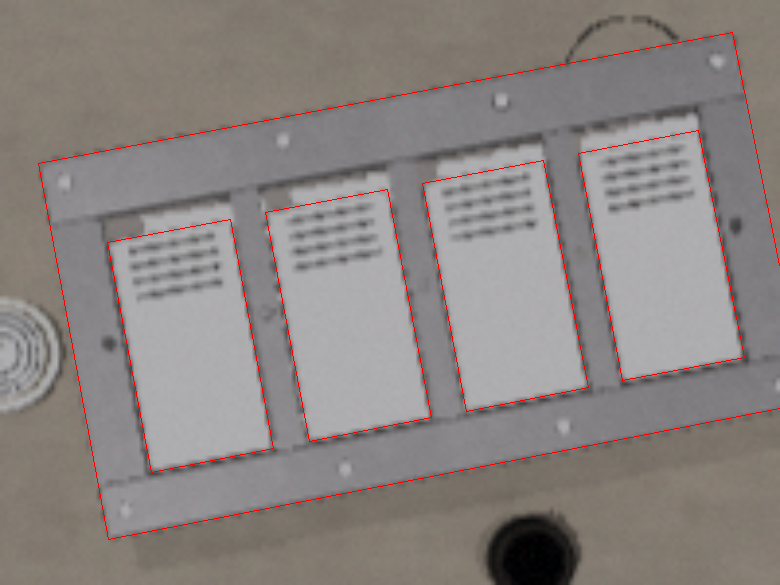

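The joint fit lies on the deck outline and the panel front edges: top zoom (39,163), (733,33) and (109,538). The bright strip behind each tail is the gap, not panel, so I'll use box pose (0.5547, 0.032, 0.178 rad) and probe the panels from the left.

```bash
cat >> loc.py <<'E'
B=(0.5547,0.032,0.1783)
phi=(B[2]+np.pi)/2
Q=[0,np.cos(phi),np.sin(phi),0]
W=lambda x,y,z:world(B,[x,y,z])[0]
E
python3 - <<'E'
from loc import *
bot.set_gripper(0.0)
bot.move_pose(W(33,108,150),Q)
for i,y in enumerate((108,36,-36,-108),1):
    bot.move_linear(W(33,y,90 if i>1 else 95),0.25)
    bot.move_linear(W(33,y,78.5),0.05)
    f0=bot.read_ft_force()
    hit=bot.move_linear(W(33,y,69),0.015,until_force=5)
    z=bot.read_position()[2];f=bot.read_ft_force()
    print(i,hit,round(z*1000,2),f0.round(1),f.round(1),round(bot.read_clock(),2))
    if z<0.0715: print("free",i);break
    bot.move_linear(W(33,y,90),0.15)
E
```

```text
1 True 74.71 [-0.7 -0.  -0.1] [-0.3 -0.1  4. ] 4.63
2 True 74.69 [-0.2 -0.6 -0.2] [-0.7 -0.   4.9] 6.12
3 False 69.08 [ 0.1 -0.2  0.2] [1.9 0.8 1.7] 7.98
free 3
```

```bash
python3 - <<'E'
from loc import *
y=-36
h=bot.move_linear(W(35,y,47),0.03,until_force=10)
print(h,bot.read_position(),bot.read_ft_force().round(1))
bot.move_linear(W(38,y,80),0.1)
bot.move_linear(W(38,y,190),0.25)
bot.move_linear(W(-100,y,190),0.25)
for n in("scene","top"):cv2.imwrite(f"pics/{n}1.png",bot.camera(n)[:,:,::-1])
print(bot.read_clock())
o=cv2.imread("pics/scene1.png")[180:360,210:450];cv2.imwrite("pics/c1.png",cv2.resize(o,None,fx=3.3,fy=3.3))
E
```

```text
False [0.59497933 0.0027921  0.04655643] [ 0.4  0.3 -0.4]
10.7417
```

View pics/c1.png

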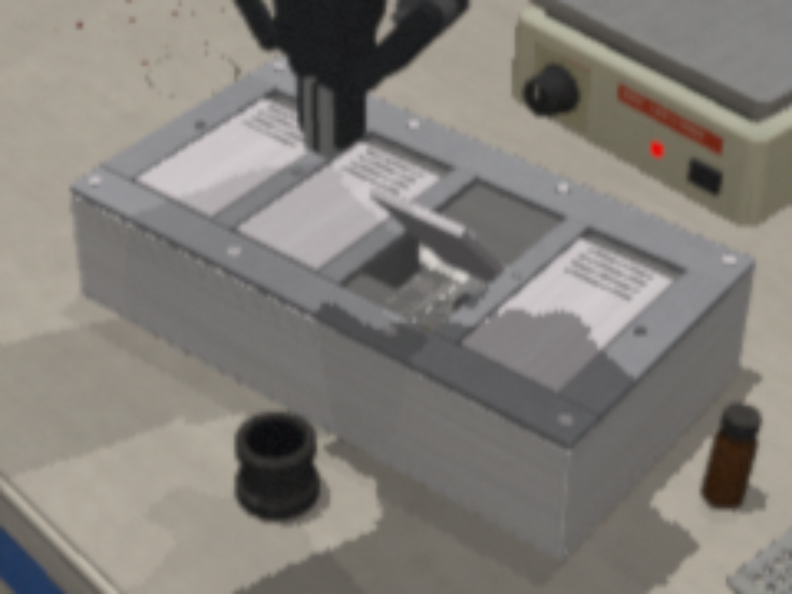

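The third panel is raised to about 45–50°, with its front edge at crop (375,195)–(500,275), and everything else is unmoved. Now I'll push that edge away.

```bash
python3 - <<'E'
from loc import *
y=-36
bot.move_linear(W(-100,y,104),0.15)
h=bot.move_linear(W(-35,y,106),0.06,until_force=6)
print(h,bot.read_position(),bot.read_ft_force().round(1))
if not h:
    h=bot.move_linear(W(-10,y,108),0.025,until_force=6)
p=bot.read_position();c,s=np.cos(B[2]),np.sin(B[2])
print(h,"box x",1000*((p[0]-B[0])*c+(p[1]-B[1])*s),p,bot.read_ft_force().round(1))
bot.move_linear(W(-100,y,108),0.12)
bot.move_linear(W(-100,y,190),0.25)
bot.move_linear(W(-130,140,230),0.3)
for n in("scene","top"):cv2.imwrite(f"pics/{n}2.png",bot.camera(n)[:,:,::-1])
print(bot.read_clock())
o=cv2.imread("pics/scene2.png")[180:360,210:450];cv2.imwrite("pics/c2.png",cv2.resize(o,None,fx=3.3,fy=3.3))
E
```

```text
False [ 0.52683001 -0.00960713  0.10602568] [-0.5  0.5  0.3]
True box x -16.838128655490067 [ 0.54448729 -0.0062693   0.10696362] [-0.6 -0.2  0.3]
15.6083
```

View pics/c2.png

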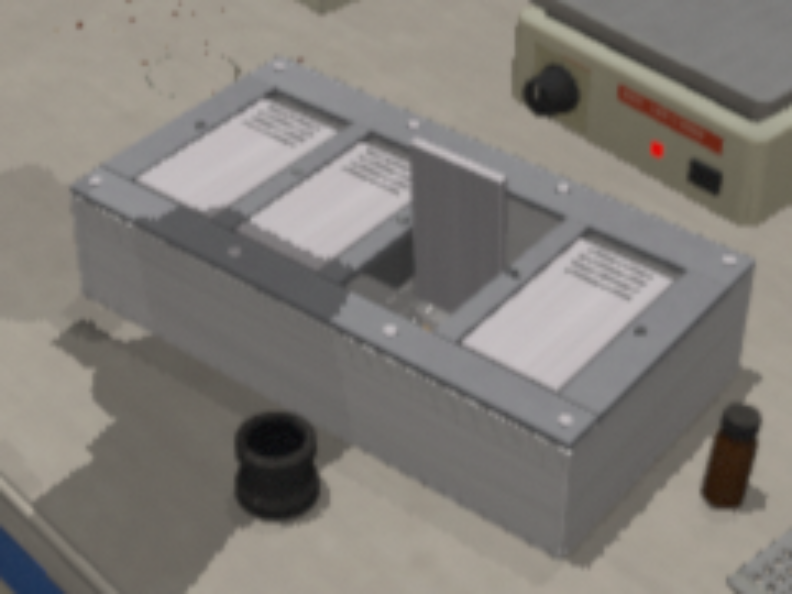

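The panel stands upright in the scene view, top edge at crop (412,145)–(505,183). I'll check its angle against the model.

```bash
python3 - <<'E'
from loc import *
for a in(1.3,1.4,1.5):
    P=[]
    for o in(-3,3):  # underside / top face
        P+=[[-60*np.cos(a)+o*np.sin(a),-36+d,72+60*np.sin(a)+o*np.cos(a)] for d in(28,-28)]
    print(a,((proj("scene",world(B,P))-[210,180]+.5)*3.3).round().tolist(),((proj("top",world(B,P))-[255,145]+.5)*5).round().tolist())
o=cv2.imread("pics/top2.png")[145:265,255:415];cv2.imwrite("pics/c3.png",cv2.resize(o,None,fx=5,fy=5))
E
```

```text
1.3 [[394.0, 156.0], [487.0, 198.0], [401.0, 149.0], [494.0, 189.0]] [[330.0, 404.0], [495.0, 372.0], [327.0, 386.0], [492.0, 355.0]]
1.4 [[401.0, 149.0], [494.0, 189.0], [409.0, 142.0], [501.0, 182.0]] [[327.0, 386.0], [492.0, 355.0], [324.0, 369.0], [489.0, 337.0]]
1.5 [[409.0, 142.0], [501.0, 182.0], [416.0, 136.0], [508.0, 176.0]] [[324.0, 369.0], [489.0, 337.0], [321.0, 351.0], [486.0, 319.0]]
```

View pics/c3.png

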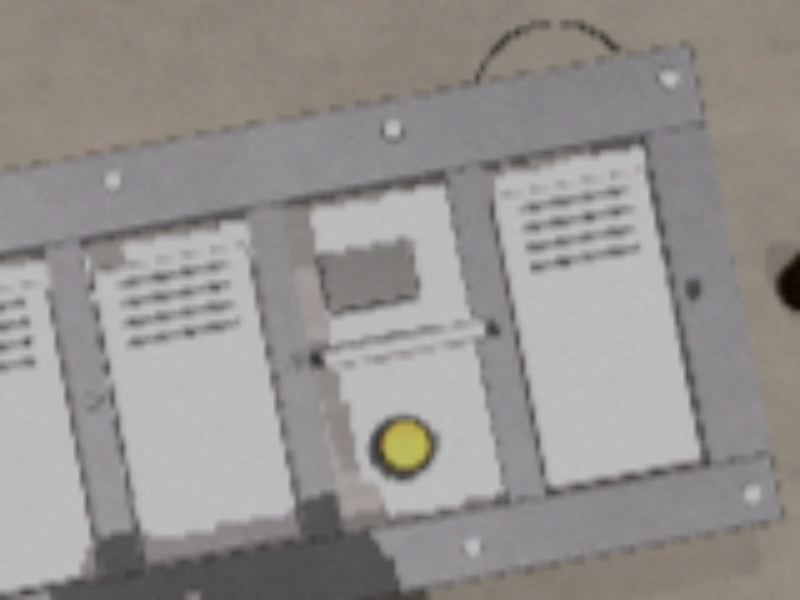

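The top view shows the panel edge-on at (320–490, 325–365), which matches 1.5 rad, and the yellow fitting is uncovered at (403,445). The arm is clear of the box, so I'm handing in.

```bash
python3 -c "
from cell import bot
print(bot.close_job(),bot.read_clock())"
```

```text
the job is handed in; nothing more can be done
the job is handed in; nothing more can be done
```

The third panel from the left was the free one; it now stands upright by itself at about 1.5 rad with the fitting uncovered, the loupe, vial and chuck were not touched, and the job is handed in at about 16 s.

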